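# Eject a formed finger splint and lay it in the empty lane

## Robot

A 6-joint arm with a two-finger parallel gripper is mounted at the origin on the work surface. World frame = base frame: x ahead of the robot, y to its left, z up, the work surface at z = 0. Lengths are in mm, angles in degrees, forces in N, time in s.
With the tool pointing down it reaches from about 325 to 925 mm from the base axis. Payload 3.1 kg.
Tool frame: the origin (TCP) lies at the very end of the fingers, on their centre line; the grasp point (between the pads) lies arm.pinch_z behind it (arm.pinch_z is the distance from the TCP to the grasp point, in mm); z points along the fingers, y is the line along which they close (so a half turn about z gives the same grasp; the last joint's range is limited). The gripper opens to 85 mm and grips with 20 to 120 N. Pads are 22 mm wide; open, the fingers measure 114 mm over their backs; the gripper's body (76 mm by 85 mm) begins 54 mm behind the grasp point. The pads swing forward as they close: fully open they stand 13 mm farther back than shut.
Start: joints at [-70.428, 12.427, 92.441, -0, 75.132, -6.429], TCP at [274.012, -561.744, 231.3] pointing down, gripper open.
Joint ranges: [-157.48, 157.48], [-44.54, 120.13], [17.64, 146.25], [-64.5, 244.5], [7.68, 150.69], [-147.95, 147.95]. Speed limits (degrees/s): [159.86, 159.86, 180, 180, 180, 180].

## Interface

Orientations are given as a 3x3 rotation matrix whose columns are the frame's x, y, z axes.
In Python, from plant import arm gives the robot as it stands.
- The arm moves only by the tool drive_tool, never from a script. Its argument "motion" is text: rows parted by semicolons, each of 7 numbers parted by spaces: the shift along the world's x, y, z in cm, then the turn, a rotation vector about the world's x, y, z in rad, then the closure, from -1 (fully open) to 1 (shut). A call has 1 to 8 rows; each row is the pose to reach, as a shift and turn from the pose commanded when the call began; what a row does not reach only later rows make up. A row lasts 1/8 s, in which the tool goes at most 62.5 mm and 10.7 degrees, less where a joint would pass 70% of its speed; a pose out of reach is approached as far as the arm can. A call with a gripper value outside its range is refused whole. The fingers move at their own pace and stop on an object; the grip force is fixed at half the most. Time passes only in rows, so rows that repeat a pose let the fingers close. It gives the time, the measured TCP pose, the force and the opening at its end, in the units of the state.
- arm.observe(): the state, without advancing time (a new reading comes with each control period).
- arm.grab_frame(name): name is "side" or "top"; returns a dict with "pixels" (480x640x3 uint8, blue, green, red), "z_map" (480x640 float32, mm along the optical axis (not along the pixel's ray), 0 where there is no reading), "fx", "fy", "cx", "cy" (pixels), "xyz" and "rotation" of the camera in the world. Camera axes: x right, y down, z forward; pixel columns grow to the right and rows downward; lengths in mm; the calibration is good to about 2 mm. A picture is of the moment at which its call begins.
- arm.hand_in(): hands the job in, once; it reports no verdict.
The state is a dict: "time_s": time; "q": joint angles; "qvel": joint speeds; "joint_torque": joint torques, N m; "tcp_pos": TCP position; "tcp_rot": TCP orientation; "wrist_force": force on the tool from outside, world axes, zero at the start; "ft_torque": the same for the moment, N m; "grip_width": opening from 0.0 (shut) to 1.0 (fully open).
Only numpy, scipy, OpenCV 4.12 (cv2) and the standard library are available. Lean on these libraries where they do the work, as an engineer would, in place of code of your own. Each camera call takes 0.05 s, during which the arm holds its last target. There are 200 camera calls.

## Task

Swing the splint former's ejector lever up until it stands upright and leave it there, so that the splint rises out of the open die. Lift the splint out and set it down gently, hollow side up and lengthwise, flat on the tray's floor in the empty lane. Do not drop it, and leave the two finished splints, the gel bottle and the tape roll where they are.

Things in the scene. Friction and masses are not known exactly. Their poses are not given: they have to be found in the camera images.
- die: Splint former: bare steel clamshell die, fixed, opened flat. Block 130 (x) x 90 (y) mm, top face 60 mm above the desk. Origin: desk level, under the cavity's centre. On its -y side the upper half lies folded open to y = -130 mm, 57 mm high, its male former (84 x 18 mm) up to 75 mm at y = -96 mm. On its +y side a 52 mm high gear housing to y = 91 mm, then the lever.
- cavity (a point): Centre of the cavity's mouth in the die's top face, 60 mm above the desk; axes as the die's. The cavity is open at the top, 94 (x) x 30 (y) mm and 22 mm deep, with an ejector pad in its floor.
- lever (a joint): Angle of the ejector lever (10 mm steel rod) in rad, 0 to 1.6. It swings in the die's x-z plane: at 0 it leans 1.1 rad from vertical to the die's -x, at 1.1 it stands upright, beyond that it leans to +x. Stiff hinge: stays where left, about 2 N at the grip. From 0.4 on the ejector pad lifts the splint, 23 mm per rad: 16 mm with the lever upright.
- lever_knob (a point): Centre of the black barrel grip at the lever's end (26 mm diameter, 28 mm long along the die's y, flat ends), 115 mm from the hinge.
- lever_hinge (a point): Point on the lever's hinge axis in the plane of the lever: 55 mm along the die's x, 120 mm along its y, 40 mm above the desk. The hinge axis is the die's y. Axes as the die's.
- splint: The formed finger splint, a plain aluminium gutter (U section, open at the top, closed at its +x end) 90 (x) x 26 (y) x 22 (z) mm, walls and floor 3 mm, about 40 g. Origin: centre of its underside; z points up out of the hollow. At the start it lies in the cavity, its rim level with the die's top face, 2 mm play all round.
- tray: Flat steel tray fixed to the desk, 150 (x) x 196 (y) mm, rim 14 mm high, floor 4 mm above the desk. Two low ribs (3 mm wide, top 10 mm above the desk, at y = -31 and +31 mm) part it into three lanes along x, centred at y = -62, 0 and +62 mm. Origin: desk level, centre.
- liner: White plastic liner 130 (x) x 50 (y) mm, paper-thin and fixed, on the floor of the empty lane, whichever of the three that is. Origin: centre of the lane at the level of the tray's floor; x runs along the lane.
- finished_a: A finished splint, same as the other, lying in one of the lanes. Origin: centre of its underside.
- finished_b: A finished splint, same as the other, lying in another lane. Origin: centre of its underside.
- gel: Hand gel bottle, 56 mm diameter, 130 mm high, standing. Origin: centre of its underside.
- tape: Roll of white tape lying flat, 84 mm outside, 52 mm inside diameter, 25 mm high. Origin: centre of its underside.
There are look-alikes about, which are no part of the job. Leave any brown look-alike of the splint alone.

How it is judged (in metres and radians):
On the way, in this order (a step that is already met when the one before it is completed fails the run):
1. the lever stands upright (within 0.15 rad) with the splint raised but still in the die (value of joint lever between 0.95 and 1.25 rad and z of splint in the frame of die between 0.046 and 0.062 m and horizontal distance between splint and die below 0.01 m), for 0.3 s.
2. the splint is lifted clear of the die, its underside over the die's top face, held by the fingers (z of splint in the frame of die above 0.068 m and contact force between splint and the fingers above 1 N), for 0.1 s.
At the end, for the whole second after the job is handed in: The splint lies still and released in the empty lane: flat on the tray's floor (underside within 4 mm of it), hollow side up (tilt under 0.12 rad), lengthwise (within 0.3 rad of the lane), within 30 mm along and 18 mm across of the lane's centre; the lever stands upright within 0.15 rad (value of joint lever between 0.95 and 1.25 rad and x of splint in the frame of liner between -0.03 and 0.03 m and y of splint in the frame of liner between -0.018 and 0.018 m and z of splint in the frame of liner between -0.003 and 0.004 m and angle between the x axis of splint and the x axis of liner, either way round below 0.3 rad and angle between splint's own z axis and vertical below 0.12 rad and linear speed of splint below 0.02 m/s and contact force between splint and the fingers below 0.05 N); the robot touches nothing.
It fails at once if the splint is dropped: let go of away from the die with its underside more than 26 mm above the desk (22 mm above the tray's floor) (horizontal distance between splint and die above 0.1 m and height (world z) of splint above 0.026 m and contact force between splint and anything else below 0.02 N).
It fails at once if a finished splint is moved by more than 15 mm (distance of any of finished_a, finished_b from where it was at the start of the episode above 0.015 m).
It fails at once if the gel bottle or the tape roll is moved by more than 20 mm (distance of any of gel, tape from where it was at the start of the episode above 0.02 m).
It also fails if it takes over 58 s, if anything falls off the work surface, if the arm or the gripper's body presses on something with over 40 N, if the wrist force passes 120 N, or if a joint passes its speed limit or range.

## Working session

There is one attempt and no reset: what is moved stays moved. The work goes in short steps, Python scripts to look and compute and a tool call to move; the robot and the scene stay as the last step left them, time stands still between calls to the robot, and variables do not carry over. Pictures are saved under pics/ and viewed, on a budget of 10 in all, crops included, one or two more only if the job needs it, and the job is handed in when it is done.

Besides the shell and the picture viewer there is one more tool, called after "Call:" in YAML: its name, and indented under it one key for each argument. drive_tool: Moves the arm, as the interface text tells. Its arguments: {"type":"object","properties":{"motion":{"type":"string"}},"required":["motion"]}

```bash
mkdir -p pics
cat > h.py <<'E'
import numpy as np, cv2
from plant import arm
def cloud(f):
    z=f["z_map"]; v,u=np.mgrid[:480,:640]
    p=np.stack([(u-f["cx"])/f["fx"]*z,(v-f["cy"])/f["fy"]*z,z],-1)
    w=p@np.array(f["rotation"]).T+np.array(f["xyz"]); w[z==0]=np.nan
    return w
E
python3 - <<'E'
from h import *
print(arm.pinch_z, arm.observe())
for n in("top","side"):
    f=arm.grab_frame(n); cv2.imwrite(f"pics/{n}0.png",f["pixels"]); np.save(n+"0.npy",cloud(f)); print(n,f["xyz"],f["rotation"],f["fx"],f["cx"],f["cy"])
E
```

```text
18.700000000000003 {'time_s': 0.0, 'q': array([-7.04291697e+01,  1.24775069e+01,  9.25285145e+01,  1.04576614e-03,
        7.51304648e+01, -6.42929446e+00]), 'qvel': array([-0.07498526,  0.02088492, -0.04491838,  0.02297874,  0.03735435,
       -0.00625358]), 'joint_torque': array([ 4.53772827e-04, -3.96849275e+01, -3.03850651e+01, -1.84111068e-04,
        9.87868232e-03, -1.31479783e-05]), 'tcp_pos': array([ 273.72943063, -560.97297481,  229.95981382]), 'tcp_rot': array([[ 8.98795266e-01,  4.38367951e-01, -7.81325612e-04],
       [ 4.38368555e-01, -8.98792493e-01,  2.25042090e-03],
       [ 2.84262805e-04, -2.36517623e-03, -9.99997163e-01]]), 'wrist_force': array([-0.03620831, -0.04243734,  0.75726818]), 'ft_torque': array([ 0.04879529,  0.03859208, -0.06689321]), 'grip_width': 0.9970251924489081}
top [ 425.08237825   31.36876119 1064.27353529] [[-1.16838173e-02 -9.85232917e-01  1.70820339e-01]
 [-9.99931736e-01  1.15306120e-02 -1.88900979e-03]
 [-1.08548428e-04 -1.70830749e-01 -9.85300382e-01]] 582.3073880016261 319.91273176380645 244.21838818999896
side [-130.71429976  770.98825661  678.39439113] [[-0.71214248 -0.33785388  0.61539243]
 [-0.70181827  0.36439018 -0.61210368]
 [-0.01744135 -0.86779868 -0.49660975]] 617.713164581996 318.90072205241853 240.71596675479597
```

View pics/top0.png

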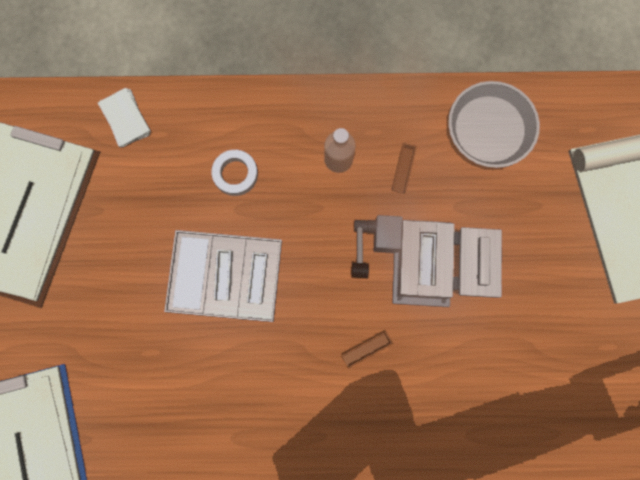

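View pics/side0.png

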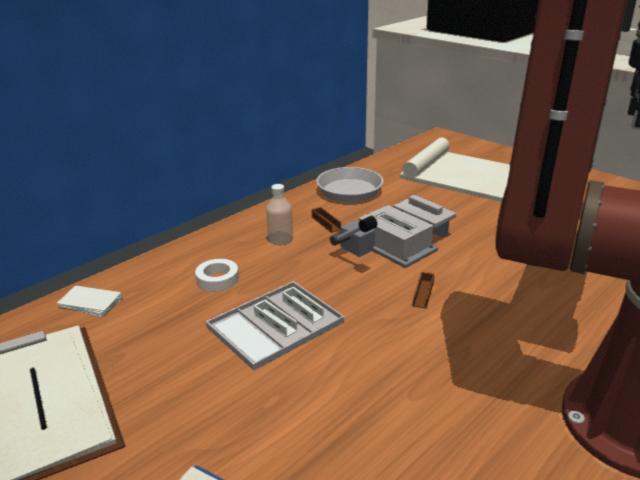

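The top view shows the die at about (427,260), the knob at (360,270) and the tray around (223,276), with its empty lane at (190,272). The bottle is at (340,150) and the tape at (234,172). Next I measure them.

Run:
```python
from h import *
w=np.load("top0.npy"); im=cv2.imread("pics/top0.png")
def reg(name,x0,x1,y0,y1,lo,hi,m=None):
    s=w[y0:y1,x0:x1]; k=(s[...,2]>lo)&(s[...,2]<hi)
    if m is not None: k&=m[y0:y1,x0:x1]
    n,l,st,_=cv2.connectedComponentsWithStats(k.astype(np.uint8))
    k=l==1+np.argmax(st[1:,4]); p=s[k]
    r=cv2.minAreaRect(p[:,:2].astype(np.float32)); print(name,len(p),"rect",np.round(r[0],1),np.round(r[1],1),round(r[2],2),"z",np.round(np.percentile(p[:,2],[5,50,95]),1)); return p
reg("dietop",385,460,210,310,57,64)
reg("upper",455,510,215,310,53,61)
reg("former",455,510,215,310,68,80)
reg("housing",365,405,205,260,48,55)
b=im.max(2)<60
reg("knob",345,375,255,285,60,140,b)
reg("rod",345,375,215,265,25,140)
# tray + liner
reg("tray",155,290,225,330,2,40)
hs=cv2.cvtColor(im,cv2.COLOR_BGR2HSV); print(im[272,190],im[300,240],hs[272,190],hs[300,240])
d=(np.abs(im.astype(int)-im[272,190]).max(2)<12)
reg("liner",160,215,225,330,-5,15,d)
reg("gel",320,360,120,180,20,140)
reg("tape",205,265,140,200,15,35)
for c in [(340,135),(427,262),(427,275)]: print(c,w[c[1],c[0]].round(1))
```

```text
dietop 2953 rect [ 571.8 -162.4] [102.6 130.8] 86.15 z [57.5 59.7 62.5]
upper 2237 rect [ 565.7 -245.4] [ 80.6 120.4] 86.59 z [53.8 56.5 59.5]
former 535 rect [ 564.9 -252.3] [19.2 83.6] 86.51 z [70.2 74.  77.2]
housing 889 rect [622.4 -82.7] [65.5 60. ] 85.34 z [48.7 51.5 54.2]
knob 59 rect [551.7 -35.4] [23.   8.9] 82.12 z [118.2 121.8 124.7]
rod 467 rect [599.9 -45.7] [38.  94.4] 83.13 z [ 43.5  52.1 116.7]
tray 8028 rect [553.9 208.4] [208.6 167.2] 86.41 z [ 2.4  5.3 22.1]
[212 204 206] [179 184 194] [128  10 212] [ 10  20 194]
liner 1792 rect [559.1 267.2] [ 49.9 128.4] 84.05 z [1.3 4.4 7.7]
gel 1041 rect [769.2  -6.3] [54.4 50.4] 82.06 z [ 31.9  88.4 130.8]
tape 1039 rect [744.3 188. ] [83.3 83.1] 17.27 z [19.5 24.5 27.7]
(340, 135) [773.6  -6.4 129. ]
(427, 262) [ 568.  -159.9   42.5]
(427, 275) [ 544.9 -159.    42.1]
```

Run:
```python
from h import *
w=np.load("top0.npy"); ws=np.load("side0.npy"); im=cv2.imread("pics/top0.png"); sm=cv2.imread("pics/side0.png")
def rect(n,p):
    r=cv2.minAreaRect(p[:,:2].astype(np.float32)); print(n,len(p),np.round(r[0],1),np.round(r[1],1),round(r[2],1),"z",np.round(np.percentile(p[:,2],[2,50,98]),1),"mean",p.mean(0).round(1))
def sel(a,x0,x1,y0,y1,z0,z1):
    return a[(a[...,0]>x0)&(a[...,0]<x1)&(a[...,1]>y0)&(a[...,1]<y1)&(a[...,2]>z0)&(a[...,2]<z1)]
for n,a in(("top",w),("side",ws)):
    rect(n+" knob/rod>85",sel(a,500,650,-75,0,85,150))
    rect(n+" splint floor",sel(a,510,630,-180,-140,30,49))
    for lo in range(50,130,10):
        p=sel(a,500,660,-75,0,lo,lo+10)
        if len(p)>5: print("  ",lo,len(p),p.min(0).round(),p.max(0).round())
    for nm,y0,y1 in(("fa",115,165),("fb",170,230)):
        p=sel(a,470,650,y0,y1,18,32)
        if len(p)>30: rect(n+nm,p)
```

```text
top knob/rod>85 349 [559.4 -35.2] [27.8 52.7] 87.2 z [ 86.9 120.4 125.5] mean [550.4 -34.8 115.4]
top splint floor 544 [ 573.6 -158.2] [28.7 92.7] 85.6 z [36.7 40.8 48.1] mean [ 572.5 -158.8   41.2]
   50 208 [593. -75.  50.] [652. -32.  60.]
   60 29 [603. -43.  60.] [618. -35.  70.]
   70 33 [590. -42.  70.] [608. -34.  80.]
   80 32 [573. -42.  81.] [592. -33.  90.]
   90 34 [565. -41.  90.] [583. -32. 100.]
   100 23 [533. -41. 100.] [568. -22. 110.]
   110 87 [532. -49. 111.] [558. -21. 120.]
   120 186 [535. -49. 120.] [555. -20. 129.]
topfa 234 [560.2 142.7] [ 28.6 118.9] 82.1 z [18.7 25.2 29.2] mean [549.9 144.1  24.9]
topfb 256 [549.6 197.1] [ 45.7 148.4] 87.8 z [18.6 24.7 29.6] mean [555.3 205.8  24.5]
side knob/rod>85 268 [558.4 -29.1] [57.9 32.1] 13.4 z [ 87.5 117.5 127.4] mean [547.4 -30.6 114.5]
side splint floor 34 [ 555.6 -172.7] [ 35.6 104. ] 73.2 z [31.  44.6 48.9] mean [ 529.1 -159.1   42.6]
   50 114 [594. -75.  50.] [651. -30.  60.]
   60 24 [598. -42.  60.] [619. -33.  69.]
   70 23 [586. -39.  70.] [605. -33.  80.]
   80 27 [572. -39.  81.] [597. -31.  90.]
   90 22 [566. -37.  91.] [582. -30. 100.]
   100 36 [534. -48. 102.] [565. -18. 110.]
   110 92 [532. -51. 110.] [562. -18. 120.]
   120 104 [534. -49. 120.] [557. -17. 129.]
sidefa 402 [547.6 139. ] [ 47.1 146.1] 89.0 z [18.3 24.6 30. ] mean [549.4 144.2  24.3]
sidefb 428 [566.3 205.8] [ 30.5 116.4] 88.8 z [18.3 24.1 30.2] mean [555.8 206.2  24.2]
```

Call:
drive_tool:
  motion: "10 22 0 0 0 -0.3 1; 22 52.9 0 0 0 -0.52 1; 22 52.9 0 0 0 -0.52 1; 22 52.9 0 0 0 -0.52 1; 22 52.9 0 0 0 -0.52 1; 22 52.9 0 0 0 -0.52 1; 22 52.9 0 0 0 -0.52 1; 22 52.9 0 0 0 -0.52 1"

```text
time_s: 1.1
tcp_pos: [466.4, -98.2, 231.1]
tcp_rot: [[0.998, -0.066, 0.0], [-0.066, -0.998, -0.0], [0.0, 0.0, -1.0]]
wrist_force: [1.0, -0.4, -0.1]
grip_width: -0.003
```

```bash
python3 -c "
from plant import arm;s=arm.observe();print(s['tcp_pos'].round(1),s['tcp_rot'].round(3),s['q'].round(1),s['grip_width'])"
```

```text
[466.4 -98.2 231.1] [[ 0.998 -0.066  0.   ]
 [-0.066 -0.998 -0.   ]
 [ 0.     0.    -1.   ]] [-20.3  -6.1 111.9  -0.   74.2  73.5] -0.0026744903425883733
```

Call:
drive_tool:
  motion: "2.8 6.5 0 0 0 0 1; 2.8 6.5 0 0 0 0 1; 2.8 6.5 -5 0 0 0 1; 2.8 6.5 -10 0 0 0 1; 2.8 6.5 -13.3 0 0 0 1; 2.8 6.5 -13.3 0 0 0 1; 2.8 6.5 -13.3 0 0 0 1"

```text
time_s: 1.98
tcp_pos: [495.1, -36.1, 99.5]
tcp_rot: [[0.998, -0.067, 0.002], [-0.067, -0.998, -0.001], [0.002, 0.0, -1.0]]
wrist_force: [0.2, 0.2, 0.5]
grip_width: 0.0
```

Run:
```python
from h import *
a=arm.grab_frame("top");b=arm.grab_frame("side")
cv2.imwrite("pics/a1.png",np.hstack([cv2.resize(a["pixels"][180:340,280:480],(400,320)),cv2.resize(b["pixels"][120:280,250:450],(400,320))]))
```

```text
(no output)
```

View pics/a1.png

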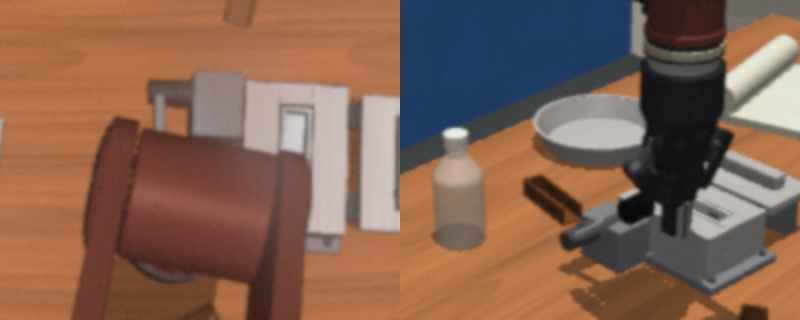

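The side view shows the closed fingertips just on the base side of the knob, at about (670,215) in the crop. I push it along its arc.

Call:
drive_tool:
  motion: "1.2 0 0 0 0 0 1; 2.6 0 0.4 0 0 0 1; 4 -0.1 1.6 0 0 0 1; 5.4 -0.2 2.7 0 0 0 1; 6.8 -0.3 3.5 0 0 0 1; 8.2 -0.3 4.1 0 0 0 1; 9.4 -0.3 4.4 0 0 0 1; 10.4 -0.3 4.5 0 0 0 1"

```text
time_s: 3.08
tcp_pos: [599.2, -38.2, 143.8]
tcp_rot: [[0.998, -0.066, 0.0], [-0.066, -0.998, -0.0], [0.0, 0.0, -1.0]]
wrist_force: [-4.1, -0.8, 2.6]
grip_width: 0.001
```

Call:
drive_tool:
  motion: "0.6 0 0 0 0 0 1; 0.6 0 0 0 0 0 1; 0.6 0 0 0 0 0 1"

```text
time_s: 3.45
tcp_pos: [604.6, -38.1, 143.0]
tcp_rot: [[0.998, -0.066, 0.001], [-0.066, -0.998, 0.0], [0.001, -0.0, -1.0]]
wrist_force: [-0.1, 0.3, 0.5]
grip_width: 0.002
```

Run:
```python
from h import *
w=cloud(arm.grab_frame("side"));b=arm.grab_frame("side")
cv2.imwrite("pics/a2.png",cv2.resize(b["pixels"][120:280,250:450],(600,480)))
for lo in range(60,180,10):
    p=w[(w[...,0]>560)&(w[...,0]<720)&(w[...,1]>-50)&(w[...,1]<-5)&(w[...,2]>lo)&(w[...,2]<lo+10)]
    if len(p)>2: print(lo,len(p),p.min(0).round(),np.median(p,0).round(),p.max(0).round())
```

```text
60 19 [630. -44.  60.] [633. -39.  65.] [638. -36.  69.]
70 23 [629. -44.  71.] [632. -39.  74.] [639. -34.  80.]
80 19 [629. -45.  80.] [633. -39.  84.] [639. -36.  88.]
90 20 [626. -44.  90.] [632. -38.  94.] [637. -36.  99.]
100 22 [628. -47. 100.] [631. -40. 104.] [634. -34. 109.]
110 23 [625. -43. 110.] [630. -39. 115.] [635. -34. 120.]
120 21 [626. -44. 120.] [629. -38. 126.] [635. -35. 129.]
130 22 [625. -42. 130.] [629. -39. 135.] [636. -34. 138.]
140 36 [596. -45. 140.] [623. -30. 147.] [641. -25. 150.]
150 95 [593. -50. 150.] [606. -28. 155.] [643. -21. 160.]
160 121 [593. -49. 160.] [610. -29. 166.] [641. -21. 170.]
170 70 [591. -49. 170.] [600. -29. 175.] [630. -20. 180.]
```

View pics/a2.png

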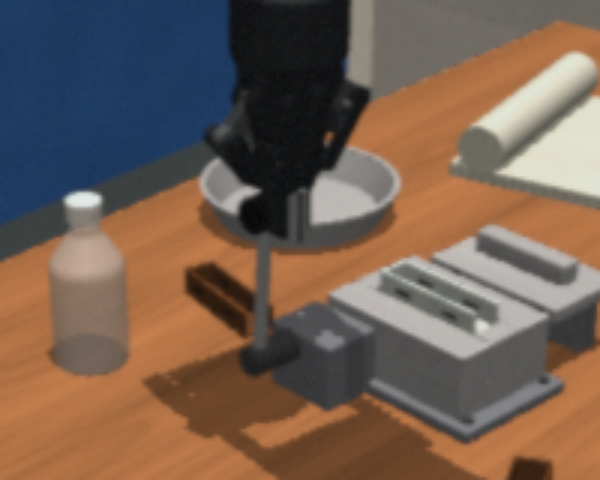

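The lever is nearly upright, leaning back about 0.06 rad, and the splint has risen out of the die. I push about 6 mm more, then back off and go above the splint.

Call:
drive_tool:
  motion: "0.6 0 0 0 0 0 1; 0.6 0 0 0 0 0 1; 0.6 0 0 0 0 0 1; -2.5 0.2 0 0 0 0 1; -3 0.2 4 0 0 0 0; -3 0.2 9 0 0 0 -0.5; -3 -4 9 0 0 0 -1; -3 -8 9 0 0 0 -1"

```text
time_s: 4.55
tcp_pos: [575.5, -119.0, 235.2]
tcp_rot: [[0.998, -0.065, 0.004], [-0.065, -0.998, -0.001], [0.005, 0.001, -1.0]]
wrist_force: [-0.3, -0.4, -0.1]
grip_width: 0.847
```

Call:
drive_tool:
  motion: "-0.7 -4.2 0 0 0 0 -1; -0.7 -4.2 0 0 0 0 -1"

```text
time_s: 4.8
tcp_pos: [567.3, -163.0, 233.5]
tcp_rot: [[0.998, -0.07, 0.001], [-0.07, -0.998, -0.001], [0.001, 0.001, -1.0]]
wrist_force: [1.1, 0.9, 0.1]
grip_width: 1.002
```

Run:
```python
from h import *
ws=[cloud(arm.grab_frame(n)) for n in("side","top")]
for w in ws:
  for nm,bx in(("rod",(600,670,-55,-25,60,138)),("splint rim",(515,630,-185,-125,68,82))):
    p=w[(w[...,0]>bx[0])&(w[...,0]<bx[1])&(w[...,1]>bx[2])&(w[...,1]<bx[3])&(w[...,2]>bx[4])&(w[...,2]<bx[5])]
    if len(p)<10: print(nm,len(p)); continue
    if nm=="rod": print("rod slope",np.polyfit(p[:,2],p[:,0],1))
    else:
      r=cv2.minAreaRect(p[:,:2].astype(np.float32)); print(nm,len(p),np.round(r[0],1),np.round(r[1],1),r[2],np.percentile(p[:,2],[5,50,95]).round(1))
print(arm.observe()["tcp_pos"])
```

```text
rod slope [-1.98455368e-02  6.35816631e+02]
splint rim 343 [ 573.5 -156.5] [32.2 93.3] 83.18710327148438 [68.7 74.2 79.2]
rod slope [-4.72864425e-02  6.35036392e+02]
splint rim 89 [ 572.8 -147.5] [10.4 90.7] 76.79054260253906 [69.4 74.1 76.8]
[ 567.45434566 -160.36517789  233.35656645]
```

Call:
drive_tool:
  motion: "0.4 0.3 0 0 0 0 -0.3; 0.4 0.3 -5 0 0 0 -0.3; 0.4 0.3 -10 0 0 0 -0.3; 0.4 0.3 -14 0 0 0 -0.3; 0.4 0.3 -15 0 0 0 -0.3; 0.4 0.3 -15 0 0 0 -0.3; 0.4 0.3 -15 0 0 0 -0.3"

```text
time_s: 5.78
tcp_pos: [573.4, -157.7, 85.8]
tcp_rot: [[0.998, -0.066, 0.004], [-0.066, -0.998, -0.002], [0.004, 0.001, -1.0]]
wrist_force: [-0.4, -0.7, -0.1]
grip_width: 0.647
```

Run:
```python
from h import *
b=arm.grab_frame("side")
cv2.imwrite("pics/a3.png",cv2.resize(b["pixels"][140:280,290:465],(700,560)))
s=arm.observe();print(s["tcp_pos"],s["wrist_force"],s["tcp_rot"].round(3),s["q"].round(1))
```

```text
[ 573.31449349 -157.79803818   85.91569532] [ 0.06370427  0.51983196 -0.2085711 ] [[ 0.998 -0.066  0.004]
 [-0.066 -0.998 -0.002]
 [ 0.005  0.001 -1.   ]] [-22.2  17.9 102.6   0.   59.2  71.6]
```

View pics/a3.png

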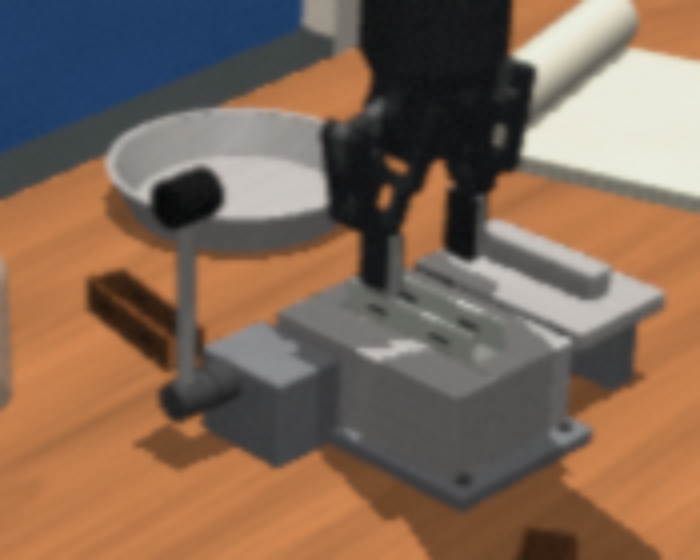

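The lever stands upright and the fingers straddle the splint. I lower and close.

Call:
drive_tool:
  motion: "0 0 -1 0 0 0 -0.3; 0 0 -1.8 0 0 0 -0.1; 0 0 -2.2 0 0 0 0.1; 0 0 -2.2 0 0 0 0.2; 0 0 -2.2 0 0 0 1; 0 0 -2.2 0 0 0 1; 0 0 -2.2 0 0 0 1; 0 0 -2.2 0 0 0 1"

```text
time_s: 6.82
tcp_pos: [571.3, -157.2, 61.3]
tcp_rot: [[0.998, -0.066, 0.0], [-0.066, -0.998, -0.0], [0.0, 0.0, -1.0]]
wrist_force: [-0.1, 0.1, 0.7]
grip_width: 0.282
```

Run:
```python
from h import *
s=arm.observe();print(s["tcp_pos"],s["wrist_force"],s["grip_width"]*85)
```

```text
[ 571.27440351 -157.22894899   61.34259578] [-0.07914879  0.10235481  0.70367543] 23.933959681051363
```

Call:
drive_tool:
  motion: "0 0 0.8 0 0 0 1; 0 0 1.6 0 0 0 1; 0 0 2.6 0 0 0 1; 0 0 4 0 0 0 1; 0 0 5 0 0 0 1; 0 0 6 0 0 0 1; 0 0 6 0 0 0 1"

```text
time_s: 7.7
tcp_pos: [572.1, -157.5, 122.6]
tcp_rot: [[0.998, -0.066, 0.002], [-0.066, -0.998, -0.001], [0.002, 0.001, -1.0]]
wrist_force: [-0.1, 0.0, -0.8]
grip_width: 0.285
```

Run:
```python
from h import *
s=arm.observe();print(s["tcp_pos"],s["wrist_force"],s["grip_width"]*85)
b=arm.grab_frame("side")
cv2.imwrite("pics/a4.png",cv2.resize(b["pixels"][100:280,280:465],(617,600)))
```

```text
[ 572.09443914 -157.54182296  122.64942466] [-0.14335457  0.00287173 -0.78830092] 24.24612909210775
```

View pics/a4.png

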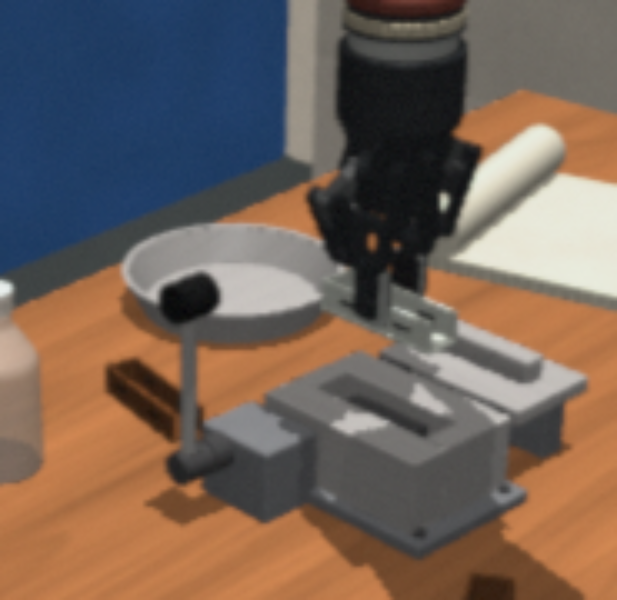

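The splint is held level and clear of the die, and the lever is still upright. I check the liner's pose by casting rays onto the z=4 plane.

Run:
```python
from h import *
f=arm.grab_frame("top"); im=cv2.imread("pics/top0.png")
k=(np.abs(im.astype(int)-im[272,190]).max(2)<12).astype(np.uint8); k[:, :160]=0;k[:,215:]=0;k[:225]=0;k[330:]=0
n,l,st,_=cv2.connectedComponentsWithStats(k); i=1+np.argmax(st[1:,4])
c,_=cv2.findContours((l==i).astype(np.uint8),0,2); c=max(c,key=len)[:,0,:].astype(float)
d=np.c_[(c[:,0]-f["cx"])/f["fx"],(c[:,1]-f["cy"])/f["fy"],np.ones(len(c))]@f["rotation"].T
p=f["xyz"]+d*((4-f["xyz"][2])/d[:,2])[:,None]
r=cv2.minAreaRect(p[:,:2].astype(np.float32));print(r)
```

```text
((558.9662475585938, 267.7763366699219), (49.32646942138672, 128.21466064453125), 84.50167083740234)
```

Call:
drive_tool:
  motion: "0 0 6 0 0 0 1; 0 0 11.5 0 0 0 1; 0 5 11.5 0 0 0 1; 0 11 11.5 0 0 0 1; 0 17 11.5 0 0 0 1; -0.5 22 11.5 0 0 0 1; -1 27 11.5 0 0 0 1; -1 32 11.5 0 0 0 1"

```text
time_s: 8.8
tcp_pos: [560.3, 164.3, 235.4]
tcp_rot: [[0.998, -0.066, -0.002], [-0.066, -0.998, -0.0], [-0.002, 0.0, -1.0]]
wrist_force: [0.5, 0.5, 0.1]
grip_width: 0.281
```

Call:
drive_tool:
  motion: "-0.1 5 0 0 0 -0.03 1; -0.1 9 0 0 0 -0.03 1; -0.1 10.4 -4 0 0 -0.03 1; -0.1 10.4 -9 0 0 -0.03 1; -0.1 10.4 -14 0 0 -0.03 1; -0.1 10.4 -18 0 0 -0.03 1; -0.1 10.4 -18 0 0 -0.03 1; -0.1 10.4 -18 0 0 -0.03 1"

```text
time_s: 9.8
tcp_pos: [561.2, 267.1, 57.4]
tcp_rot: [[0.995, -0.096, 0.001], [-0.096, -0.995, 0.0], [0.001, -0.001, -1.0]]
wrist_force: [-0.6, -0.6, -1.3]
grip_width: 0.284
```

Run:
```python
from h import *
s=arm.observe();print(s["tcp_pos"],s["wrist_force"],s["grip_width"]*85)
b=arm.grab_frame("side")
cv2.imwrite("pics/a5.png",cv2.resize(b["pixels"][200:380,180:365],(617,600)))
```

```text
[561.17597887 267.05768915  57.4172371 ] [-0.56218992 -0.62803654 -1.26892019] 24.11229157257885
```

View pics/a5.png

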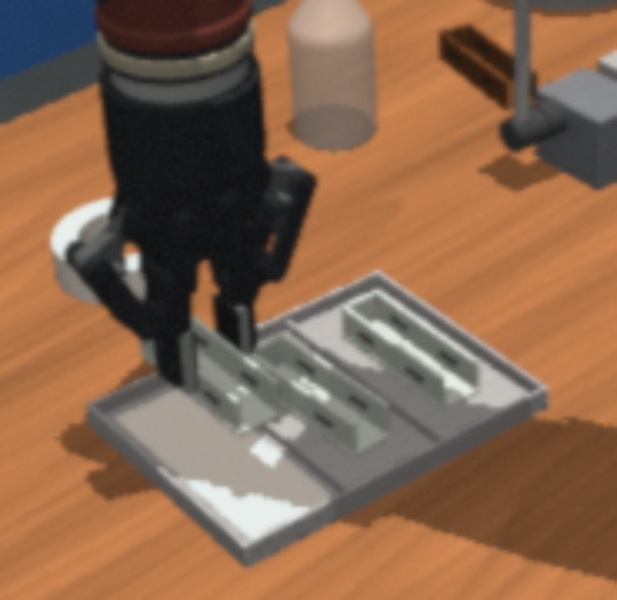

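Aligned over the empty lane, I lower slowly.

Call:
drive_tool:
  motion: "0 0 -1.5 0 0 0 1; 0 0 -2.8 0 0 0 1; 0 0 -3.6 0 0 0 1; 0 0 -4.1 0 0 0 1; 0 0 -4.3 0 0 0 1; 0 0 -4.4 0 0 0 1; 0 0 -4.4 0 0 0 1"

```text
time_s: 10.72
tcp_pos: [560.5, 266.9, 12.6]
tcp_rot: [[0.995, -0.096, 0.001], [-0.096, -0.995, 0.0], [0.001, -0.0, -1.0]]
wrist_force: [-0.1, 0.6, 0.4]
grip_width: 0.283
```

Run:
```python
from h import *
s=arm.observe();print(s["tcp_pos"],s["wrist_force"],s["grip_width"]*85)
w=cloud(arm.grab_frame("side"))
# lever check
p=w[(w[...,0]>600)&(w[...,0]<670)&(w[...,1]>-55)&(w[...,1]<-25)&(w[...,2]>60)&(w[...,2]<138)];print(np.polyfit(p[:,2],p[:,0],1))
```

```text
[560.53486401 266.86029566  12.57090614] [-0.13051622  0.62183907  0.43228443] 24.090638566432588
[-1.27348720e-02  6.34857424e+02]
```

Next, a small further lowering to find contact.

Call:
drive_tool:
  motion: "0 0 -0.1 0 0 0 1; 0 0 -0.1 0 0 0 1"

```text
time_s: 11.02
tcp_pos: [560.7, 266.9, 11.7]
tcp_rot: [[0.995, -0.096, 0.001], [-0.096, -0.995, 0.0], [0.001, -0.0, -1.0]]
wrist_force: [0.5, 0.7, 1.7]
grip_width: 0.285
```

Call:
drive_tool:
  motion: "0 0 -0.1 0 0 0 1; 0 0 -0.1 0 0 0 1"

```text
time_s: 11.28
tcp_pos: [560.6, 266.9, 11.6]
tcp_rot: [[0.995, -0.096, 0.0], [-0.096, -0.995, 0.0], [0.0, -0.0, -1.0]]
wrist_force: [-2.1, -0.9, 6.3]
grip_width: 0.285
```

Contact shows at 6 N. I open slightly, then rise.

Call:
drive_tool:
  motion: "0 0 0 0 0 0 0.3; 0 0 0 0 0 0 0.25; 0 0 0 0 0 0 0.22; 0 0 0.5 0 0 0 0.22; 0 0 1.5 0 0 0 0.2; 0 0 4 0 0 0 0.2; 0 0 9 0 0 0 0; 0 0 14 0 0 0 0"

```text
time_s: 12.28
tcp_pos: [560.1, 266.7, 152.1]
tcp_rot: [[0.995, -0.096, 0.0], [-0.096, -0.995, 0.0], [0.0, -0.0, -1.0]]
wrist_force: [0.2, 0.7, 0.1]
grip_width: 0.498
```

Call:
drive_tool:
  motion: "-4 -6 4 0 0 0 0; -9 -12 4 0 0 0 0; -13 -18 4 0 0 0 0; -13 -18 4 0 0 0 0; -13 -18 4 0 0 0 0; -13 -18 4 0 0 0 0"

```text
time_s: 13.02
tcp_pos: [431.1, 87.1, 191.3]
tcp_rot: [[0.995, -0.097, 0.002], [-0.097, -0.995, 0.001], [0.002, -0.001, -1.0]]
wrist_force: [0.1, 0.6, 0.7]
grip_width: 0.501
```

Run:
```python
from h import *
a=arm.grab_frame("top"); b=arm.grab_frame("side"); w=cloud(a); v=cloud(b)
cv2.imwrite("pics/a6.png",np.hstack([cv2.resize(a["pixels"][180:340,150:350],(400,320)),cv2.resize(b["pixels"][200:380,180:405],(400,320))]))
w0=np.load("top0.npy"); v0=np.load("side0.npy")
def c(w,n,y0,y1,x0=490,x1=630,z0=18,z1=32):
    p=w[(w[...,0]>x0)&(w[...,0]<x1)&(w[...,1]>y0)&(w[...,1]<y1)&(w[...,2]>z0)&(w[...,2]<z1)]
    if len(p)<9: print(n,len(p));return
    r=cv2.minAreaRect(p[:,:2].astype(np.float32));print(n,len(p),p.mean(0).round(1),np.round(r[0],1),np.round(r[1],1),round(r[2],1))
for x,y in((w,w0),(v,v0)):
    c(x,"splint",240,295)
    for n,a1,a2 in(("fa",125,165),("fb",185,228)): c(x,n,a1,a2);c(y,n+"0",a1,a2)
for n,q in(("tape",(145,235,690,800,18,30)),("gel",(-50,40,720,820,60,140))): c(w,n,*q);c(w0,n+"0",*q)
p=v[(v[...,0]>600)&(v[...,0]<670)&(v[...,1]>-55)&(v[...,1]<-25)&(v[...,2]>60)&(v[...,2]<138)];print("lever",np.polyfit(p[:,2],p[:,0],1))
```

```text
splint 285 [563.2 268.2  24.2] [561.2 268.8] [27.9 89.2] 83.5
fa 229 [551.5 144.3  24.7] [561.8 144.8] [115.4  35.2] 0.0
fa0 233 [549.6 144.2  24.9] [546.  144.7] [26.5 89.7] 83.7
fb 253 [555.5 206.   24.7] [552.5 206.4] [27.1 89.6] 87.8
fb0 253 [555.  206.2  24.6] [552.4 206.4] [27.  89.3] 87.8
splint 396 [565.3 268.5  24.5] [574.3 267. ] [ 30.9 116.7] 81.2
fa 394 [550.1 144.3  24.4] [560.2 144.6] [ 32.5 119.3] 87.9
fa0 398 [550.  144.5  24.3] [560.7 144.4] [ 35.7 120.2] 89.0
fb 425 [555.5 206.1  24.3] [566.1 206.2] [ 29.9 115.4] 88.8
fb0 428 [555.8 206.2  24.2] [566.3 205.8] [ 30.5 116.4] 88.8
tape 997 [743.9 188.1  24.5] [744.6 188.1] [84.4 82. ] 44.9
tape0 1001 [743.9 188.   24.4] [744.3 188. ] [83.3 83.1] 17.3
gel 846 [763.8  -5.6  97.8] [769.5  -6.3] [54.2 49.2] 83.6
gel0 848 [763.8  -5.6  97.9] [769.4  -6.3] [54.4 50. ] 82.1
lever [-2.01330282e-02  6.35480435e+02]
```

View pics/a6.png

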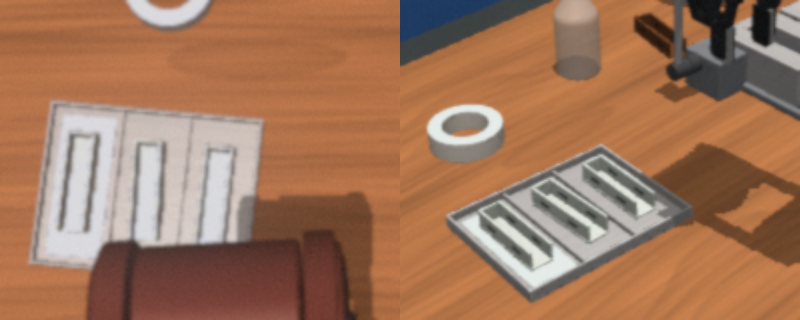

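The splint lies flat in the empty lane, at about (80,180) in the left crop. It is hollow side up and released, the arm is clear, and the other things haven't moved. I hand in.

```bash
python3 -c "
from plant import arm
print(arm.hand_in())"
```

```text
the job is handed in; nothing more can be done
None
```

The ejector lever stands upright, and the splint lies hollow side up in the empty lane. I handed the job in at about 13 s of the 58 s allowed; the interface reports no verdict.

**What I did:** I pushed the lever up with the closed fingers, gripped the raised splint across its side walls and lifted it straight out. I lowered it until it touched the tray floor at about 6 N, then released it and moved the arm clear.

**Last checks, from the camera depth:**
- **Splint:** its centre is about 2 mm along and 1 mm across from the lane's centre, and its direction is within about 1° of the lane. The rim height fits a splint lying flat on the floor.
- **Lever:** it leans about 0.02 rad from upright in the last side view. A top view taken while the gripper was moving away gave 0.05. Both are within the 0.15 allowed.
- **Finished splints, tape and gel bottle:** none had moved by more than about 0.5 mm, with one exception. In the top view the outline fitted to the farther finished splint (`finished_a`) came out distorted because the arm partly hid it. The side view put it within 0.2 mm of where it started.

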